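# Switch the gauge amplifier to the comparator probe and zero it

### The arm

A 6-joint arm with a two-finger parallel gripper is mounted at the origin on the work surface. World frame = base frame: x ahead of the robot, y to its left, z up, the work surface at z = 0. Lengths are in m, angles in rad, forces in N, time in s.
With the tool pointing down it reaches from about 0.4 to 0.825 m from the base axis. Payload 7 kg.
Tool frame: the origin (TCP) lies at the centre of the arm's flange, where the gripper is bolted on; the fingertips stand 178 mm ahead of it and the grasp point (between the pads) lies 159 mm ahead of it; z points along the fingers, y is the direction in which the jaws open and shut (so a half turn about z gives the same grasp; the last joint's range is limited). The gripper opens to 88 mm and grips with 3 to 60 N. Pads are 19 mm wide; open, the fingers measure 130 mm over their backs; the gripper's body (78 mm by 193 mm) begins 47 mm behind the grasp point.
Start: joints at [1.451, 0.359, 0.012, 0, -1.224, -0.288], TCP at [0.268, 0.62, 0.405] pointing down, gripper open.
Joint ranges: [-3.07, 3.07], [-1.43, 2.12], [-1.02, 1.25], [-3.03, 1.67], [-3.05, -0], [-3.03, 3.03]. Speed limits (rad/s): [2.39, 2.39, 3.01, 3.14, 3.14, 3.14].

### API

Orientations are given as [roll, pitch, yaw] about the fixed x, y, z axes, in that order (R = Rz(yaw) Ry(pitch) Rx(roll)).
In Python, from station import * gives the robot as it stands.
- The arm moves only by the tool send_rows, never from a script. Its argument "motion" is a list of rows, each an object with "offset": the shift along the tool's x, y, z in cm, a list of three; "turn": the turn about the tool's z in degrees. In form: [{"offset": [x, y, z], "turn": turn}, ...]. A call has 1 to 8 rows; each row is the pose to reach, as a shift and turn from the pose commanded when the call began, along the tool's axes at that moment; what a row does not reach only later rows make up. A row lasts 1/10 s, in which the tool goes at most 50 mm and 8.59 degrees, less where a joint would pass 70% of its speed; a pose out of reach is approached as far as the arm can. A call with a gripper value outside its range is refused whole. "hand" is the opening, from -1 (shut) to 1 (fully open), set as the call begins (left out, the last holds). The fingers move at their own pace and stop on an object; "squeeze" is the grip in N (left out, the last holds). Time passes only in rows, so rows that repeat a pose let the fingers close. It gives the time, the measured TCP pose, the force and the opening at its end, in the units of the state.
- get_state(): the state, without advancing time (a new reading comes with each control period).
- grab_frame(name): name is "scene" or "top"; returns a dict with "frame" (420x560x3 uint8, blue, green, red), "range_z" (420x560 float32, m along the optical axis (not along the pixel's ray), 0 where there is no reading), "vertical_fov" (degrees; the focal length in pixels is half the picture's height over the tangent of half this angle, whatever the lens; pixels are square), "cx", "cy" (the principal point, pixels), "cam_to_world" (4x4, takes a point from camera to world coordinates). Camera axes: x right, y up, looking along -z (the intrinsics and any distortion apply to the point x, -y, -z); pixel columns grow to the right and rows downward; lengths in m; the calibration is good to about 2 mm. A picture is of the moment at which its call begins.
- job_done(): hands the job in, once; it reports no verdict.
The state is a dict: "t": time; "q": joint angles; "qd": joint speeds; "joint_efforts": joint torques, N m; "eef_pos": TCP position; "ee_rot": TCP orientation; "force": force on the tool from outside, world axes, zero at the start; "moment": the same for the moment, N m; "width": finger opening in m.
Only numpy, scipy, OpenCV 4.12 (cv2) and the standard library are available. Lean on these libraries where they do the work, as an engineer would, in place of code of your own. Each camera call takes 0.05 s, during which the arm holds its last target. There are 200 camera calls.

### The job

On the gauge amplifier (the grey sloped console), push the black selector's lever round with a fingertip, either way, until it clicks in pointing at the blue dot, the channel of the blue-sleeved probe in the comparator stand; then press the yellow button right down and let it up, to zero the reading. Only push and press: do not pinch the lever or force it, do not lift or shove the console, and leave the grey button and everything else on the plate alone.

Things in the scene. Friction and masses are not known exactly. Their poses are not given: they have to be found in the camera images.
- console: Gauge amplifier: light grey console, dark sides, 260 deep (x) x 300 wide (y) mm, 3 to 4 kg, loose on rubber feet. Origin: centre of its underside; x to its back (away from the robot at yaw 0), y to its left, z up. Faces the robot within 0.35 rad. The panel slopes up 12 deg from 40 mm high at the front edge to 77 mm at x = +45 mm; then a raised back with the display, 107 mm high.
- dial_center (a point): Point on the panel surface on the selector's axis, at console (-42, +62, 59) mm. Its z axis is the selector's axis, square out of the panel (12 deg off vertical, leaning to the front); its x axis runs up the slope to the back, its y to the console's left. Around it a white disc of radius 71 mm with six coloured dots.
- blue_dot (a point): Centre of the blue dot, flat on the panel, 60 mm from dial_center, at 60 deg from its x axis towards its y. The six dots are 14 mm across, at radius 60 mm, 60 deg apart; counter-clockwise seen from above, from dial_center's +x: black (0 deg), blue (60), yellow (120), red (180), green (240), orange (300).
- selector (a joint): Selector angle (rad) about dial_center's z, counter-clockwise positive from above, no end stops or wrap. The lever points along dial_center's x at 0, at the blue dot at 1.047 (plus or minus 6.283). Sprung click stops at every multiple of 1.047: about 6 N sideways at the lever starts it out of a stop, falling off towards half way; past half way it snaps by itself into the next stop.
- lever_tip (a point): Top of the lever's outer end, 44 mm from the axis, 30 mm above the panel; turns with the selector. Selector: black knob (skirt radius 26 mm, to 11 mm above the panel; hub radius 18 mm, to 28 mm) with one straight upright fin as lever: 8 mm thick, from the hub to radius 48 mm, from 8 to 30 mm above the panel, a white line along its top.
- zero_top (a point): Centre of the top of the yellow zero button (22 mm across, in a round black collar 38 mm across and 12 mm high), about 18 mm above the panel, at the right-hand side of the panel, 144 mm from dial_center. It is pressed down into the panel; its z axis points out of it.
- zero (a joint): Travel of the yellow button (m): 0 up, 0.006 right down; a spring returns it. Right down takes 5 N.
- hold (a joint): Travel of the grey button (m), same kind and size as the yellow one, 70 mm nearer the front of the panel. Not to be pressed.
- gauge_block: Steel gauge block 30 x 35 x 9 mm lying on the flat top of the console's raised back, loose. Origin at its underside. Leave alone.
- setting_ring: Steel setting ring, 62 mm across, 20 mm high, on the plate to the left of the console, loose. Leave alone.
- micrometer: Outside micrometer about 150 mm long, 18 mm high, lying on the plate in front of the console. Leave alone.
- flashlight: Small black torch 115 mm long, 26 mm thick, lying to the right of the console. Leave alone.
- scriber: Black and steel scriber 125 mm long, 10 mm thick, lying in front of the console. Leave alone.
- blue_cap: Blue plastic cap 68 mm across, 42 mm high, to the left. Leave alone.
- tumbler: Black drinking tumbler 86 mm across, 170 mm high, at the left. Leave alone.
- comparator: Fixed comparator stand at the right: base 200 x 130 x 50 mm, round column to 300 mm high, probe with a blue sleeve. Origin at its underside. Not to be touched.

How it is judged:
By the outcome, as a careful person would: the job done as asked, in the order asked, and still so for the second after the job is handed in, with the robot touching nothing.
It also fails if it takes over 64 s, if anything falls off the work surface, if the arm or the gripper's body presses on something with over 40 N, if the wrist force passes 120 N, or if a joint passes its speed limit or range.

## Working session

There is one attempt and no reset: what is moved stays moved. The work goes in short steps, Python scripts to look and compute and a tool call to move; the robot and the scene stay as the last step left them, time stands still between calls to the robot, and variables do not carry over. Pictures are saved under pics/ and viewed, about 8 in all and at most 12, crops included, and the job is handed in when it is done.

Besides the shell and the picture viewer there is one more tool, called after "Emit:" as a command line: name --argument value ..., lists and objects as JSON in quotes. send_rows: Moves the arm, as the interface text tells. Its arguments: {"type":"object","properties":{"motion":{"type":"array"},"hand":{"type":"number"},"squeeze":{"type":"number"}},"required":["motion"]}

```bash
mkdir -p pics; ls
python3 - <<'E'
from station import *
import cv2,numpy as np
s=get_state();print({k:np.round(v,3) for k,v in s.items()})
for n in("scene","top"):
    f=grab_frame(n);np.savez(n+"0.npz",**f);cv2.imwrite(f"pics/{n}0.png",f["frame"])
    print(n,f["vertical_fov"],f["cx"],f["cy"],np.round(f["cam_to_world"],3).tolist(),[k for k in f])
E
```

```text
pics
{'t': np.float64(0.0), 'q': array([ 1.451,  0.359,  0.011, -0.   , -1.224, -0.288]), 'qd': array([ 0.   ,  0.   , -0.002,  0.001, -0.001,  0.001]), 'joint_efforts': array([-1.0000e-03, -5.8272e+01,  2.9307e+01,  6.9970e+00,  7.0000e-03,
       -0.0000e+00]), 'eef_pos': array([0.268, 0.619, 0.404]), 'ee_rot': array([ 3.14 , -0.   , -0.408]), 'force': array([-0.773, -0.087,  0.606]), 'moment': array([0.008, 0.037, 0.011]), 'width': np.float64(0.088)}
scene 56.30775734347421 279.93333183633627 207.6782622368483 [[-0.383, -0.512, 0.769, 1.415], [0.924, -0.227, 0.308, 0.344], [0.017, 0.828, 0.56, 0.719], [0.0, 0.0, 0.0, 1.0]] ['frame', 'range_z', 'vertical_fov', 'cx', 'cy', 'cam_to_world']
top 56.75274535079523 283.6191366053864 204.30920715393265 [[-0.023, 0.99, -0.136, 0.375], [-1.0, -0.024, -0.008, -0.008], [-0.011, 0.136, 0.991, 1.166], [0.0, 0.0, 0.0, 1.0]] ['frame', 'range_z', 'vertical_fov', 'cx', 'cy', 'cam_to_world']
```

View pics/top0.png

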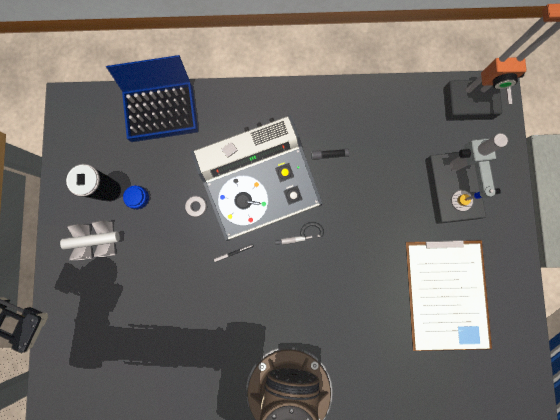

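View pics/scene0.png

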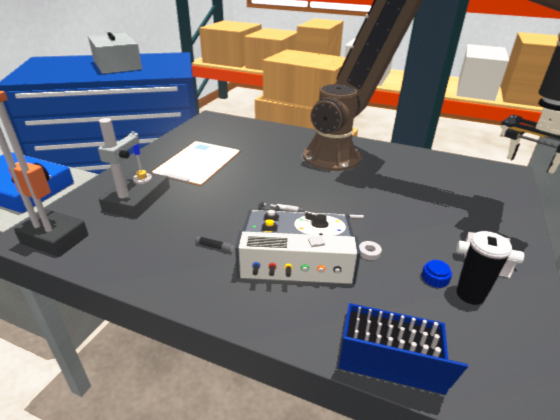

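The top view shows the console at about (262,175), with the disc centred near (243,200). The lever points right, roughly at the green dot (264,204). The yellow button is at (285,172) and the grey one at (293,195). The scene view shows the console from behind.

```bash
cat > h.py <<'E'
import cv2,numpy as np
def pts(f,uv,z=None):
    """pixels -> world, by depth (z None) or by plane height z"""
    uv=np.atleast_2d(uv).astype(float);H=f["frame"].shape[0]
    F=H/2/np.tan(np.radians(float(f["vertical_fov"]))/2);T=f["cam_to_world"]
    d=np.c_[(uv[:,0]-f["cx"])/F,-(uv[:,1]-f["cy"])/F,-np.ones(len(uv))]
    w=d@T[:3,:3].T;o=T[:3,3]
    if z is None:
        r=np.array([np.median(f["range_z"][int(round(v))-1:int(round(v))+2,int(round(u))-1:int(round(u))+2]) for u,v in uv])
        return o+w*r[:,None]
    return o+w*((z-o[2])/w[:,2])[:,None]
E
python3 - <<'E'
from h import *
f=dict(np.load("top0.npz"));im=f["frame"]
c=im[140:245,185:330];cv2.imwrite("pics/crop0.png",cv2.resize(c,None,fx=5.5,fy=5.5,interpolation=cv2.INTER_CUBIC))
hsv=cv2.cvtColor(im,cv2.COLOR_BGR2HSV);roi=np.zeros(im.shape[:2],np.uint8);roi[150:232,200:325]=1
for n,lo,hi in(("blue",100,130),("yel",22,35),("green",45,85),("orange",8,20),("red",0,6)):
    m=cv2.inRange(hsv,(lo,110,70),(hi,255,255))*roi
    k,_,st,ce=cv2.connectedComponentsWithStats(m)
    for i in range(1,k):
        if st[i,4]>=6: print(n,st[i,4],ce[i].round(1),pts(f,ce[i]).round(4)[0])
# white disc
m=cv2.inRange(hsv,(0,0,200),(180,40,255))*roi;m[:178]=0;m[:,275:]=0
cs,_=cv2.findContours(m,cv2.RETR_EXTERNAL,cv2.CHAIN_APPROX_NONE);c=max(cs,key=cv2.contourArea);e=cv2.fitEllipse(c);print("disc",e,pts(f,e[0],.059))
# panel plane: fit depth over white disc
ys,xs=np.where(m);P=pts(f,np.c_[xs,ys]);A=np.c_[P[:,:2],np.ones(len(P))];print("plane",np.linalg.lstsq(A,P[:,2],rcond=None)[0])
for uv in((100,350),(350,350),(400,200),(150,260),(232,152)):print(uv,pts(f,uv)[0].round(4))
E
```

```text
blue 16 [222.  196.5] [0.553  0.1771 0.0688]
yel 11 [280.6 163.8] [0.6437 0.0072 0.0721]
yel 53 [284.6 171.6] [ 0.6169 -0.0037  0.0878]
yel 15 [229.5 216.1] [0.4974 0.1577 0.0558]
green 23 [252.2 157.7] [0.6574 0.0867 0.0967]
green 13 [263.4 203.4] [0.5319 0.0597 0.0569]
orange 13 [256. 184.] [0.587  0.0793 0.0687]
red 9 [217.1 170.7] [0.6225 0.1861 0.0967]
red 13 [250.4 219.4] [0.4872 0.0984 0.0499]
disc ((242.6004180908203, 200.37893676757812), (47.50185012817383, 49.67745590209961), 92.2843246459961) [[0.54184103 0.11932401 0.059     ]]
plane [ 0.21816333 -0.03155025 -0.05377248]
(100, 350) [0.1232 0.5425 0.0011]
(350, 350) [ 0.1088 -0.1789  0.0022]
(400, 200) [ 5.401e-01 -3.501e-01  2.000e-04]
(150, 260) [0.3778 0.4036 0.001 ]
(232, 152) [0.6698 0.141  0.1169]
```

View pics/crop0.png

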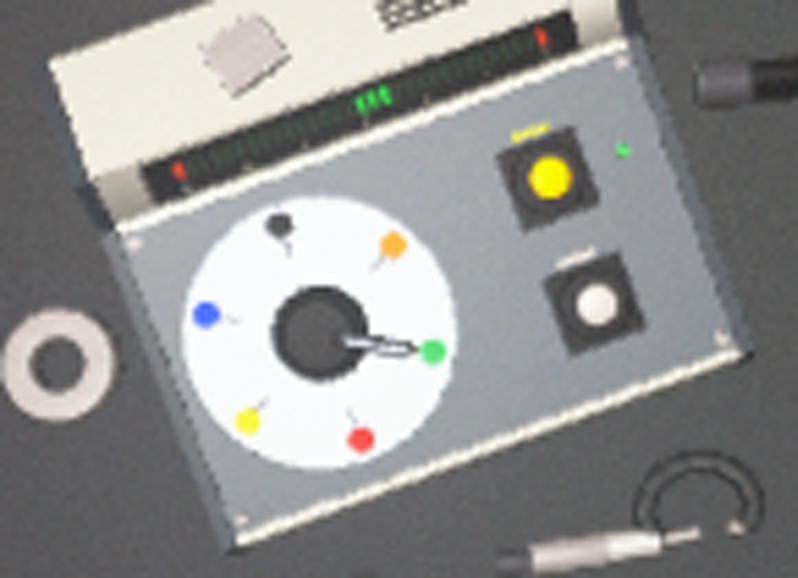

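The crop shows the lever's white line pointing at the green dot (240°). The blue dot is opposite, so that is three clicks, and I'll go clockwise round the front. The two dot pairs give a yaw of 19.3° both times and a spacing of 119.3 mm, exactly as expected. The yellow button lies about 144 mm from the dial. Next I move above the dial.

```bash
cat >> h.py <<'E'
from scipy.spatial.transform import Rotation as Ro
from station import *
C=np.array([.5422,.1187,.0598]);YAW=19.3
RD=(Ro.from_euler('z',YAW,degrees=True)*Ro.from_euler('y',-12,degrees=True)).as_matrix()  # dial axes
def finger(th,d=25.,r=42.,h=17.):
    "fingertip centre + tool yaw, block on the ccw side of a lever at th deg; d tangential offset mm"
    a=np.radians(th);e=np.array([np.cos(a),np.sin(a),0]);t=np.array([-e[1],e[0],0])
    p=C+RD@((r*e+d*t)/1000)+RD[:,2]*h/1000
    return p,th+YAW-180
def move(ps,ref=None):
    "rows from the current pose to (tip, yaw) targets"
    s=get_state();R=Ro.from_euler('xyz',s["ee_rot"]);y0=np.degrees(s["ee_rot"][2])
    tip=s["eef_pos"]+R.apply([0,0,.178])
    print("t",s["t"].round(2),"tip",tip.round(4),"rot",np.degrees(s["ee_rot"]).round(1),"q",s["q"].round(2),"F",s["force"].round(1))
    for p,y in ps:
        o=R.inv().apply(np.array(p)-tip)*100;tn=-((y-y0+180)%360-180)
        print({"offset":[round(float(v),2) for v in o],"turn":round(float(tn),1)})
E
python3 - <<'E'
from h import *
p,y=finger(272);print(p,y);p[2]=.19
print("up slope sign",RD)
move([(p,y),(p,y-20)])
E
```

```text
[0.57686744 0.08729101 0.08192789] 111.30000000000001
up slope sign [[ 0.92317664 -0.33051439 -0.19622725]
 [ 0.32329186  0.94380095 -0.06871781]
 [ 0.20791169  0.          0.9781476 ]]Traceback (most recent call last):
  File "<stdin>", line 4, in <module>
  File "h.py", line 25, in move
    print("t",s["t"].round(2),"tip",tip.round(4),"rot",np.degrees(s["ee_rot"]).round(1),"q",s["q"].round(2),"F",s["force"].round(1))
              ^^^^^^^^^^^^
AttributeError: 'float' object has no attribute 'round'
```

```bash
sed -i 's/s\["t"\].round(2)/round(float(s["t"]),2)/' h.py
python3 - <<'E'
from h import *
p,y=finger(272);p[2]=.19
move([(p,y-180)])
E
```

```text
t 0.1 tip [0.2676 0.6192 0.2258] rot [179.9  -0.  -23.4] q [ 1.45  0.36  0.01 -0.   -1.22 -0.29] F [ 0.  -0.   0.2]
{'offset': [49.49, 36.56, 3.65], 'turn': 45.3}
```

Emit:
send_rows --motion '[{"offset":[49.5,36.6,2],"turn":45},{"offset":[49.5,36.6,2],"turn":45},{"offset":[49.5,36.6,2],"turn":45},{"offset":[49.5,36.6,2],"turn":45},{"offset":[49.5,36.6,2],"turn":45},{"offset":[49.5,36.6,2],"turn":45},{"offset":[49.5,36.6,2],"turn":45},{"offset":[49.5,36.6,2],"turn":45}]' --hand -1 --squeeze 20

```text
t: 0.9
eef_pos: [0.469, 0.272, 0.3916]
ee_rot: [3.141, 0.0, -1.193]
force: [0.4, 1.3, -0.2]
width: 0.0293
```

Run:
```python
from h import *
p,y=finger(272);p[2]=.19
move([(p,y-180)])
```

```text
t 0.9 tip [0.469  0.272  0.2136] rot [180.    0.  -68.4] q [ 0.89  0.15 -0.3  -0.   -1.12 -0.51] F [ 0.4  1.3 -0.2]
{'offset': [21.15, -3.22, 2.35], 'turn': 0.3}
```

Run:
```python
from h import *
p,y=finger(270);p[2]=.17
move([(p,100)])
```

```text
t 0.9 tip [0.469  0.272  0.2136] rot [180.    0.  -68.4] q [ 0.89  0.15 -0.3  -0.   -1.12 -0.51] F [ 0.4  1.3 -0.2]
{'offset': [21.23, -3.07, 4.35], 'turn': -168.4}
```

Emit:
send_rows --motion '[{"offset":[21.2,-3,4.4],"turn":-168},{"offset":[21.2,-3,4.4],"turn":-168},{"offset":[21.2,-3,4.4],"turn":-168},{"offset":[21.2,-3,4.4],"turn":-168},{"offset":[21.2,-3,4.4],"turn":-168},{"offset":[21.2,-3,4.4],"turn":-168},{"offset":[21.2,-3,4.4],"turn":-168},{"offset":[21.2,-3,4.4],"turn":-168}]'

```text
t: 1.7
eef_pos: [0.5746, 0.0872, 0.347]
ee_rot: [3.141, 0.001, -0.044]
force: [-1.1, 0.0, 0.7]
width: 0.0005
```

Run:
```python
from h import *
p,y=finger(270);p[2]=.17
move([(p,100)])
```

```text
t 1.7 tip [0.5744 0.0872 0.169 ] rot [ 1.8e+02  1.0e-01 -2.5e+00] q [ 0.49  0.25 -0.28 -0.   -1.04  1.04] F [-1.1  0.   0.7]
{'offset': [0.14, 0.11, -0.1], 'turn': -102.5}
```

Emit:
send_rows --motion '[{"offset":[0,0,0],"turn":-102},{"offset":[0,0,0],"turn":-102},{"offset":[0,0,0],"turn":-102},{"offset":[0,0,0],"turn":-102},{"offset":[0,0,0],"turn":-102},{"offset":[0,0,0],"turn":-102},{"offset":[0,0,0],"turn":-102},{"offset":[0,0,0],"turn":-102}]'

```text
t: 2.5
eef_pos: [0.5744, 0.0879, 0.3473]
ee_rot: [-3.141, 0.001, 1.158]
force: [-0.8, -0.0, -0.3]
width: 0.0003
```

Emit:
send_rows --motion '[{"offset":[0,0,0],"turn":-34},{"offset":[0,0,0],"turn":-34},{"offset":[0,0,0],"turn":-34},{"offset":[0,0,0],"turn":-34},{"offset":[0,0,0],"turn":-34}]'

```text
t: 3.0
eef_pos: [0.5744, 0.0879, 0.3473]
ee_rot: [-3.141, 0.0, 1.747]
force: [-0.1, -0.1, 0.1]
width: 0.0004
```

Run:
```python
from h import *
f=grab_frame("scene");np.savez("s1.npz",**f);cv2.imwrite("pics/s1.png",cv2.resize(f["frame"][120:290,200:400],None,fx=3.5,fy=3.5,interpolation=cv2.INTER_CUBIC))
p,y=finger(270)
move([(p,98)])
p,y=finger(265)
move([(p,98)])
```

```text
t 3.05 tip [0.5744 0.0879 0.1694] rot [-180.     0.    99.8] q [ 0.49  0.25 -0.28 -0.   -1.04  2.82] F [ 0.7 -0.1  0.2]
{'offset': [-0.21, 0.11, 8.78], 'turn': 1.8}
t 3.05 tip [0.5744 0.0879 0.1694] rot [-180.     0.    99.8] q [ 0.49  0.25 -0.28 -0.   -1.04  2.82] F [ 0.7 -0.1  0.2]
{'offset': [-0.47, -0.22, 8.86], 'turn': 1.8}
```

View pics/s1.png

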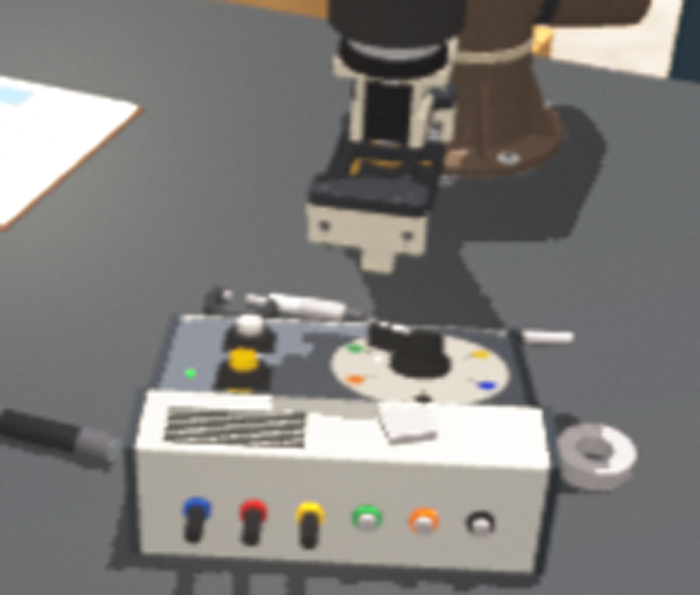

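The scene view shows the shut fingertip (378,262) hovering over the dial's right half. The lever still points at the green dot. Nothing is in the way, so I go down.

Emit:
send_rows --motion '[{"offset":[-0.2,0.1,4.5],"turn":2},{"offset":[-0.2,0.1,6.5],"turn":2},{"offset":[-0.2,0.1,8],"turn":2},{"offset":[-0.2,0.1,8.8],"turn":2},{"offset":[-0.2,0.1,8.8],"turn":2}]'

```text
t: 3.55
eef_pos: [0.5757, 0.086, 0.2586]
ee_rot: [-3.14, 0.001, 1.707]
force: [0.2, -1.6, -0.1]
width: 0.0002
```

Run:
```python
from h import *
move([(finger(t)[0],min(98,finger(t)[1])) for t in (264,258,252,246,240,235,230,225)])
```

```text
t 3.55 tip [0.5753 0.0859 0.0806] rot [-179.9    0.    97.8] q [ 0.48  0.34 -0.38 -0.   -0.85  2.79] F [ 0.2 -1.6 -0.1]
{'offset': [-0.32, -0.34, -0.01], 'turn': -0.2}
{'offset': [-0.6, -0.75, 0.09], 'turn': 0.5}
{'offset': [-0.83, -1.2, 0.2], 'turn': 6.5}
{'offset': [-1.01, -1.66, 0.3], 'turn': 12.5}
{'offset': [-1.14, -2.15, 0.41], 'turn': 18.5}
{'offset': [-1.21, -2.56, 0.5], 'turn': 23.5}
{'offset': [-1.25, -2.97, 0.59], 'turn': 28.5}
{'offset': [-1.24, -3.39, 0.68], 'turn': 33.5}
```

Emit:
send_rows --motion '[{"offset":[-0.3,-0.35,0],"turn":0},{"offset":[-0.6,-0.75,0.1],"turn":0.5},{"offset":[-0.85,-1.2,0.2],"turn":6.5},{"offset":[-1.0,-1.65,0.3],"turn":12.5},{"offset":[-1.15,-2.15,0.4],"turn":18.5},{"offset":[-1.2,-2.55,0.5],"turn":23.5},{"offset":[-1.25,-2.95,0.6],"turn":28.5},{"offset":[-1.25,-3.4,0.7],"turn":33.5}]'

```text
t: 4.35
eef_pos: [0.545, 0.0688, 0.2545]
ee_rot: [3.138, -0.003, 1.121]
force: [4.3, -4.6, 0.5]
width: 0.0005
```

Run:
```python
from h import *
f=grab_frame("scene");np.savez("s2.npz",**f);cv2.imwrite("pics/s2.png",cv2.resize(f["frame"][150:270,230:380],None,fx=4.5,fy=4.5,interpolation=cv2.INTER_CUBIC))
move([finger(t) for t in (220,215,210,205,200,195,190)])
```

```text
t 4.4 tip [0.545  0.0688 0.0762] rot [ 1.798e+02 -1.000e-01  6.390e+01] q [ 0.48  0.3  -0.46  0.   -0.81  2.2 ] F [ 3.6 -2.   0.8]
{'offset': [-0.25, -0.51, 0.31], 'turn': 4.6}
{'offset': [-0.42, -0.9, 0.39], 'turn': 9.6}
{'offset': [-0.55, -1.3, 0.47], 'turn': 14.6}
{'offset': [-0.64, -1.7, 0.55], 'turn': 19.6}
{'offset': [-0.7, -2.12, 0.62], 'turn': 24.6}
{'offset': [-0.72, -2.54, 0.68], 'turn': 29.6}
{'offset': [-0.71, -2.96, 0.74], 'turn': 34.6}
```

View pics/s2.png

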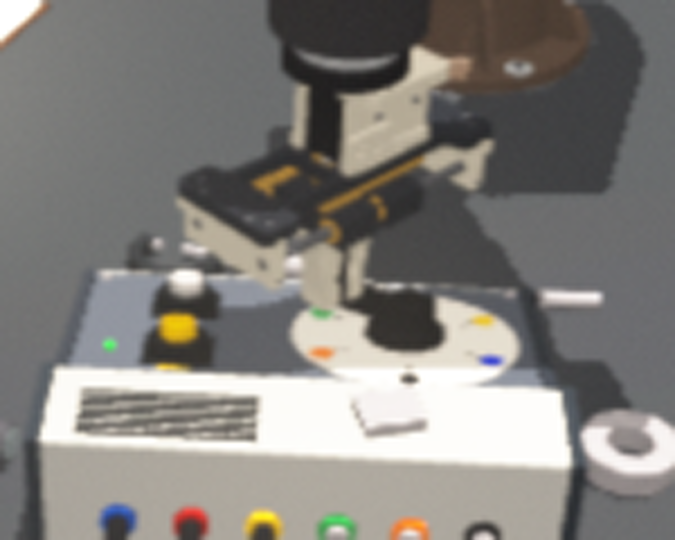

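The view shows the fingertip at (325,290), just past the green dot and against the lever, pushing with about 6 N. The console hasn't moved. I continue from the commanded pose.

```bash
cat >> h.py <<'E'
def rel(t0,ts,**k):
    "rows from commanded finger(t0) to finger(ts)"
    p0,y0=finger(t0,**k);R=Ro.from_euler('xyz',[180,0,y0],degrees=True)
    for t in ts:
        p,y=finger(t,**k);print(t,{"offset":[round(float(v)*100,2) for v in R.inv().apply(p-p0)],"turn":round(y0-y,1)})
E
python3 - <<'E'
from h import *
rel(225,(220,215,210,205,200,197))
E
```

```text
220 {'offset': [-0.2, -0.37, 0.08], 'turn': 5.0}
215 {'offset': [-0.36, -0.75, 0.17], 'turn': 10.0}
210 {'offset': [-0.49, -1.15, 0.25], 'turn': 15.0}
205 {'offset': [-0.58, -1.56, 0.32], 'turn': 20.0}
200 {'offset': [-0.63, -1.98, 0.39], 'turn': 25.0}
197 {'offset': [-0.65, -2.23, 0.43], 'turn': 28.0}
```

Emit:
send_rows --motion '[{"offset":[-0.2,-0.35,0.1],"turn":5},{"offset":[-0.35,-0.75,0.15],"turn":10},{"offset":[-0.5,-1.15,0.25],"turn":15},{"offset":[-0.6,-1.55,0.3],"turn":20},{"offset":[-0.65,-2.0,0.4],"turn":25},{"offset":[-0.65,-2.0,0.4],"turn":25}]'

```text
t: 5.0
eef_pos: [0.5226, 0.0716, 0.2493]
ee_rot: [-3.142, -0.001, 0.688]
force: [0.1, -0.0, 0.1]
width: 0.0
```

Run:
```python
from h import *
f=grab_frame("scene");g=grab_frame("top");a=cv2.resize(f["frame"][180:260,270:370],(400,320),interpolation=cv2.INTER_CUBIC);b=cv2.resize(g["frame"][160:240,200:300],(400,320),interpolation=cv2.INTER_CUBIC)
cv2.imwrite("pics/s3.png",np.hstack([a,b]))
move([finger(200)])
rel(200,(195,190,185,180,175,170,165,160))
```

```text
t 5.1 tip [0.5232 0.0718 0.0712] rot [180.   -0.   39.6] q [ 0.51  0.28 -0.51 -0.   -0.78  1.75] F [-0.7 -0.3  0.3]
{'offset': [-0.03, -0.03, 0.12], 'turn': 0.3}
195 {'offset': [-0.2, -0.37, 0.07], 'turn': 5.0}
190 {'offset': [-0.36, -0.76, 0.13], 'turn': 10.0}
185 {'offset': [-0.49, -1.17, 0.18], 'turn': 15.0}
180 {'offset': [-0.58, -1.58, 0.23], 'turn': 20.0}
175 {'offset': [-0.64, -2.0, 0.27], 'turn': 25.0}
170 {'offset': [-0.66, -2.42, 0.31], 'turn': 30.0}
165 {'offset': [-0.64, -2.85, 0.34], 'turn': 35.0}
160 {'offset': [-0.59, -3.27, 0.36], 'turn': 40.0}
```

View pics/s3.png

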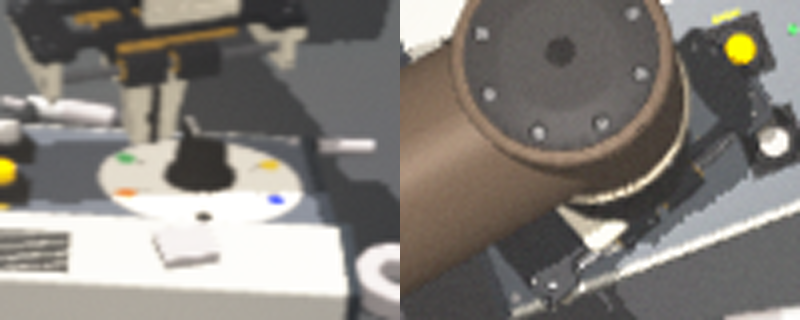

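The left half shows the lever's white line at (190,128), pointing away from the camera at the red dot (180°), and the force is zero. That is the first click. Next I push on to about 140°.

Emit:
send_rows --motion '[{"offset":[-0.2,-0.35,0.05],"turn":5},{"offset":[-0.35,-0.75,0.1],"turn":10},{"offset":[-0.5,-1.15,0.15],"turn":15},{"offset":[-0.6,-1.6,0.2],"turn":20},{"offset":[-0.65,-2.0,0.25],"turn":25},{"offset":[-0.65,-2.4,0.3],"turn":30},{"offset":[-0.65,-2.85,0.35],"turn":35},{"offset":[-0.6,-3.25,0.35],"turn":40}]'

```text
t: 5.9
eef_pos: [0.498, 0.0926, 0.2457]
ee_rot: [3.141, -0.0, -0.01]
force: [-0.0, -4.8, 3.5]
width: 0.0005
```

Run:
```python
from h import *
move([finger(160)])
rel(160,(155,150,145,140))
```

```text
t 5.9 tip [0.498  0.0924 0.0677] rot [179.9  -0.   -0.6] q [ 0.57  0.25 -0.56  0.   -0.76  0.99] F [-0.  -4.8  3.5]
{'offset': [-0.05, -0.1, 0.13], 'turn': 0.1}
155 {'offset': [-0.2, -0.38, 0.01], 'turn': 5.0}
150 {'offset': [-0.37, -0.77, 0.02], 'turn': 10.0}
145 {'offset': [-0.5, -1.17, 0.02], 'turn': 15.0}
140 {'offset': [-0.6, -1.59, 0.0], 'turn': 20.0}
```

Emit:
send_rows --motion '[{"offset":[-0.2,-0.4,0],"turn":5},{"offset":[-0.35,-0.75,0],"turn":10},{"offset":[-0.5,-1.15,0],"turn":15},{"offset":[-0.6,-1.6,0],"turn":20},{"offset":[-0.6,-1.6,0],"turn":20}]'

```text
t: 6.4
eef_pos: [0.4921, 0.1094, 0.2454]
ee_rot: [-3.141, -0.0, -0.357]
force: [0.2, -0.7, 0.3]
width: 0.0006
```

Run:
```python
from h import *
f=grab_frame("scene");a=cv2.resize(f["frame"][180:260,270:370],(600,480),interpolation=cv2.INTER_CUBIC)
cv2.imwrite("pics/s4.png",a)
move([finger(140)])
rel(140,(135,130,125,120,115,110,105,100))
rel(100,(95,90,85,82,80))
```

```text
t 6.45 tip [0.4922 0.1093 0.0674] rot [-180.    -0.   -20.3] q [ 0.61  0.25 -0.57 -0.   -0.76  0.61] F [ 0.3 -0.4  0.4]
{'offset': [-0.04, 0.01, 0.1], 'turn': 0.4}
135 {'offset': [-0.2, -0.37, -0.02], 'turn': 5.0}
130 {'offset': [-0.37, -0.76, -0.04], 'turn': 10.0}
125 {'offset': [-0.51, -1.17, -0.08], 'turn': 15.0}
120 {'offset': [-0.61, -1.58, -0.12], 'turn': 20.0}
115 {'offset': [-0.68, -2.0, -0.16], 'turn': 25.0}
110 {'offset': [-0.7, -2.42, -0.22], 'turn': 30.0}
105 {'offset': [-0.7, -2.84, -0.27], 'turn': 35.0}
100 {'offset': [-0.65, -3.26, -0.34], 'turn': 40.0}
95 {'offset': [-0.2, -0.37, -0.07], 'turn': 5.0}
90 {'offset': [-0.37, -0.75, -0.14], 'turn': 10.0}
85 {'offset': [-0.51, -1.15, -0.22], 'turn': 15.0}
82 {'offset': [-0.57, -1.39, -0.27], 'turn': 18.0}
80 {'offset': [-0.61, -1.56, -0.3], 'turn': 20.0}
```

View pics/s4.png

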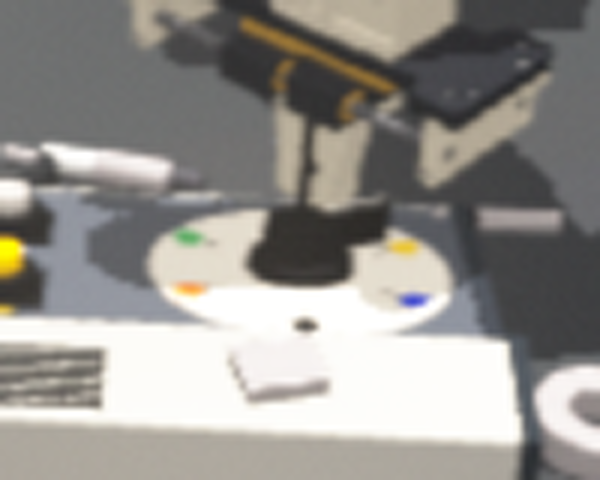

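The lever (fin at 370,222) now points at the yellow dot (400,247), which is the second click. One more push remains.

Emit:
send_rows --motion '[{"offset":[-0.2,-0.35,0],"turn":5},{"offset":[-0.35,-0.75,-0.05],"turn":10},{"offset":[-0.5,-1.15,-0.1],"turn":15},{"offset":[-0.6,-1.6,-0.1],"turn":20},{"offset":[-0.7,-2.0,-0.15],"turn":25},{"offset":[-0.7,-2.4,-0.2],"turn":30},{"offset":[-0.7,-2.85,-0.25],"turn":35},{"offset":[-0.65,-3.25,-0.35],"turn":40}]'

```text
t: 7.25
eef_pos: [0.4963, 0.1406, 0.2482]
ee_rot: [3.137, -0.001, -1.057]
force: [-3.4, -3.6, 1.1]
width: 0.0005
```

Emit:
send_rows --motion '[{"offset":[-0.2,-0.35,-0.05],"turn":5},{"offset":[-0.35,-0.75,-0.15],"turn":10},{"offset":[-0.5,-1.15,-0.2],"turn":15},{"offset":[-0.55,-1.4,-0.25],"turn":18},{"offset":[-0.55,-1.4,-0.25],"turn":18}]'

```text
t: 7.75
eef_pos: [0.5071, 0.1535, 0.2512]
ee_rot: [-3.141, 0.0, -1.368]
force: [-0.2, -0.6, 0.9]
width: 0.0002
```

Run:
```python
from h import *
f=grab_frame("scene");a=cv2.resize(f["frame"][180:260,270:370],(600,480),interpolation=cv2.INTER_CUBIC)
cv2.imwrite("pics/s5.png",a)
move([finger(82)])
```

```text
t 7.8 tip [0.507  0.1534 0.0732] rot [-180.     0.   -78.3] q [ 0.66  0.28 -0.5  -0.   -0.79 -0.46] F [ 0.3 -0.7 -0. ]
{'offset': [-0.06, 0.03, 0.07], 'turn': 0.4}
```

View pics/s5.png

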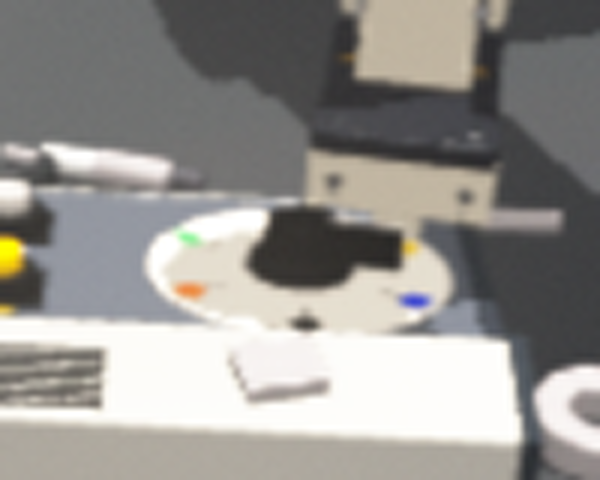

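The force is gone and the fin (end near 403,250) has swung on toward the blue dot. I back off and rise, then confirm the angle from the images.

Emit:
send_rows --motion '[{"offset":[0,0.8,0],"turn":0},{"offset":[0,0.8,-3],"turn":0},{"offset":[0,0.8,-7],"turn":0},{"offset":[0,0.8,-11],"turn":0},{"offset":[0,0.8,-11],"turn":0}]'

```text
t: 8.3
eef_pos: [0.4998, 0.1523, 0.3668]
ee_rot: [-3.133, 0.003, -1.367]
force: [0.3, -1.1, 0.2]
width: 0.0002
```

Run:
```python
from h import *
f=dict(np.load("top0.npz"))
B=pts(f,(284.6,171.6),.0845)[0];print("button",B, RD.T@(B-C))
f["cam_to_world"]=f["cam_to_world"]
t=B-RD[:,0]*.005;t[2]=.12
move([(t,19.3)])
```

```text
button [ 0.6177435  -0.00377509  0.0845    ] [ 0.03528022 -0.14056032  0.01775277]
t 8.3 tip [0.5012 0.1531 0.1888] rot [-179.5    0.2  -78.3] q [ 0.67  0.13 -0.38  0.   -1.05 -0.47] F [ 0.3 -1.1  0.2]
{'offset': [17.81, -7.69, 6.9], 'turn': -97.6}
```

Emit:
send_rows --motion '[{"offset":[17.8,-7.7,3],"turn":-97.6},{"offset":[17.8,-7.7,3],"turn":-97.6},{"offset":[17.8,-7.7,3],"turn":-97.6},{"offset":[17.8,-7.7,3],"turn":-97.6},{"offset":[17.8,-7.7,3],"turn":-97.6},{"offset":[17.8,-7.7,3],"turn":-97.6},{"offset":[17.8,-7.7,3],"turn":-97.6},{"offset":[17.8,-7.7,3],"turn":-97.6}]'

```text
t: 9.1
eef_pos: [0.6092, -0.0077, 0.3304]
ee_rot: [3.141, 0.001, -0.221]
force: [0.3, -0.8, -0.2]
width: 0.0004
```

Emit:
send_rows --motion '[{"offset":[0,0,0],"turn":-28.8},{"offset":[0,0,0],"turn":-28.8},{"offset":[0,0,0],"turn":-28.8},{"offset":[0,0,0],"turn":-28.8},{"offset":[0,0,0],"turn":-28.8}]'

```text
t: 9.6
eef_pos: [0.6092, -0.0073, 0.3307]
ee_rot: [-3.141, 0.001, 0.276]
force: [-0.6, -0.9, 0.4]
width: 0.0006
```

Run:
```python
from h import *
t=np.array([.6177,-.0038,.0845])-RD[:,0]*.005;t[2]=.12
move([(t,19.3)])
f=grab_frame("scene");g=grab_frame("top")
def proj(f,P):
    T=f["cam_to_world"];c=(np.atleast_2d(P)-T[:3,3])@T[:3,:3];F=210/np.tan(np.radians(f["vertical_fov"])/2)
    return np.c_[f["cx"]-F*c[:,0]/c[:,2],f["cy"]+F*c[:,1]/c[:,2]]
a=np.radians(60);L=[C+RD@np.array([r*np.cos(a),r*np.sin(a),h]) for r,h in((.044,.03),(.018,.03),(.060,0))]
for n,im in(("scene",f),("top",g)):print(n,proj(im,L).round(1).tolist())
A=cv2.resize(f["frame"][160:250,230:360],(780,540),interpolation=cv2.INTER_CUBIC);cv2.imwrite("pics/s6.png",A)
print("crop scene px",((proj(f,L)-[230,160])*6).round().tolist())
```

```text
t 9.6 tip [ 0.609  -0.0072  0.1527] rot [-180.     0.    15.8] q [ 0.31  0.31 -0.24 -0.   -1.02  1.54] F [-0.6 -0.9  0.4]
{'offset': [0.44, -0.07, 3.27], 'turn': -3.5}
scene [[335.5, 218.5], [327.0, 216.3], [339.9, 229.9]]
top [[226.7, 198.1], [236.0, 199.7], [222.1, 196.8]]
crop scene px [[633.0, 351.0], [582.0, 338.0], [659.0, 419.0]]
```

View pics/s6.png

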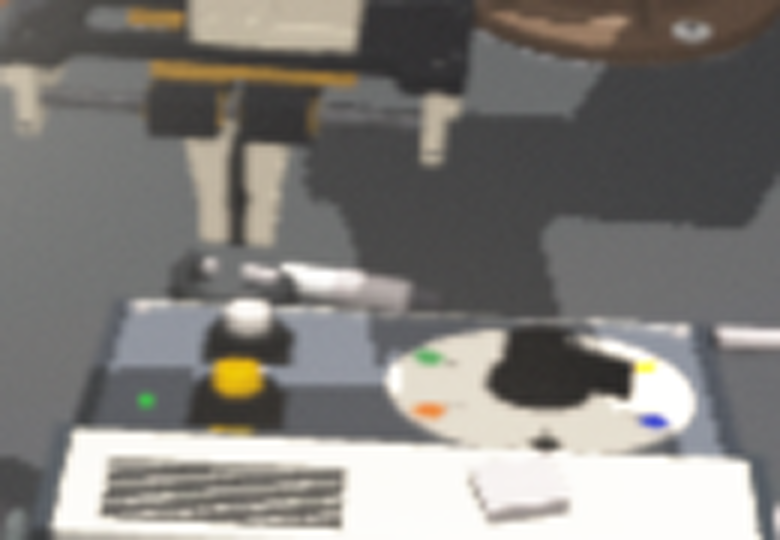

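The blue dot and the lever tip are within a few pixels of where I'd predict them for 60° (tip predicted at 633,351, seen near there). The fingertip hangs over the yellow button column. Now I go down to just above the button.

Emit:
send_rows --motion '[{"offset":[0.4,-0.1,2],"turn":-3.5},{"offset":[0.4,-0.1,4],"turn":-3.5},{"offset":[0.4,-0.1,6],"turn":-3.5},{"offset":[0.4,-0.1,6],"turn":-3.5}]'

```text
t: 10.1
eef_pos: [0.6121, -0.0054, 0.2683]
ee_rot: [-3.141, 0.005, 0.334]
force: [-1.0, -0.5, -0.3]
width: 0.0007
```

Run:
```python
from h import *
t=np.array([.6177,-.0038,.0845])-RD[:,0]*.005;t[2]=.0854
move([(t,19.3)])
f=grab_frame("scene")
cv2.imwrite("pics/s7.png",cv2.resize(f["frame"][185:245,235:315],(720,540),interpolation=cv2.INTER_CUBIC))
```

```text
t 10.1 tip [ 0.6112 -0.0055  0.0903] rot [-180.     0.3   19.1] q [ 0.31  0.38 -0.3  -0.   -0.9   1.6 ] F [-1.  -0.5 -0.3]
{'offset': [0.18, 0.05, 0.49], 'turn': -0.2}
```

View pics/s7.png

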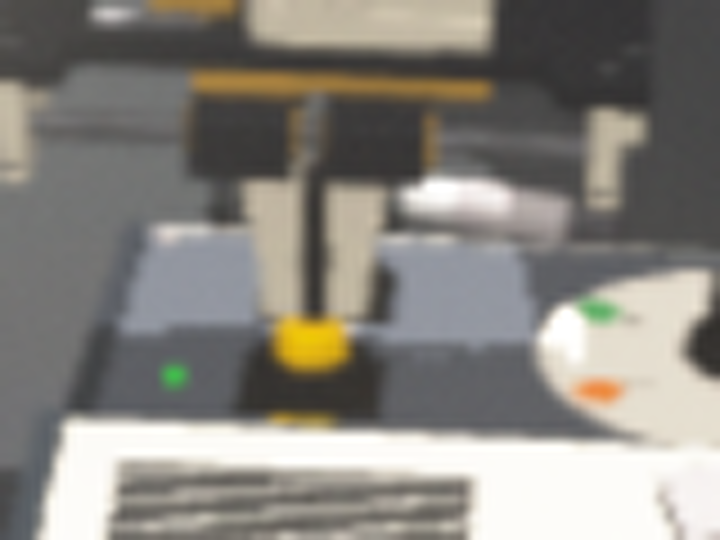

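The fingertip (260–375, 320) is centred over the yellow button (275–350, 345) with a few mm of gap. Now I press in small steps.

Emit:
send_rows --motion '[{"offset":[0.15,0.05,0.3],"turn":0},{"offset":[0.15,0.05,0.5],"turn":0},{"offset":[0.15,0.05,0.7],"turn":0},{"offset":[0.15,0.05,0.7],"turn":0}]'

```text
t: 10.55
eef_pos: [0.6156, -0.005, 0.2651]
ee_rot: [3.141, -0.002, 0.335]
force: [2.1, 0.3, 3.4]
width: 0.0004
```

Emit:
send_rows --motion '[{"offset":[0,0,0.1],"turn":0},{"offset":[0,0,0.2],"turn":0},{"offset":[0,0,0.2],"turn":0}]'

```text
t: 10.85
eef_pos: [0.6154, -0.005, 0.2626]
ee_rot: [3.141, -0.001, 0.335]
force: [2.6, 0.5, 3.2]
width: 0.0006
```

Emit:
send_rows --motion '[{"offset":[0,0,0.1],"turn":0},{"offset":[0,0,0.2],"turn":0},{"offset":[0,0,0.2],"turn":0}]'

```text
t: 11.15
eef_pos: [0.6154, -0.005, 0.2606]
ee_rot: [3.141, -0.001, 0.335]
force: [1.4, 1.1, 6.9]
width: 0.0008
```

Emit:
send_rows --motion '[{"offset":[0,0,0.1],"turn":0},{"offset":[0,0,0.2],"turn":0},{"offset":[0,0,0.2],"turn":0}]'

```text
t: 11.45
eef_pos: [0.6155, -0.005, 0.2601]
ee_rot: [3.141, -0.002, 0.336]
force: [-1.5, 0.7, 16.2]
width: 0.0007
```

Emit:
send_rows --motion '[{"offset":[0,0,0.1],"turn":0},{"offset":[0,0,0.1],"turn":0}]'

```text
t: 11.65
eef_pos: [0.6155, -0.005, 0.2599]
ee_rot: [3.141, -0.003, 0.336]
force: [-3.5, 2.0, 21.9]
width: 0.0001
```

It has bottomed: the last steps moved only 0.2–0.5 mm while the force rose to 22 N. I release in steps to measure the travel.

Emit:
send_rows --motion '[{"offset":[0,0,-0.3],"turn":0},{"offset":[0,0,-0.4],"turn":0},{"offset":[0,0,-0.4],"turn":0}]'

```text
t: 11.95
eef_pos: [0.6152, -0.0051, 0.2616]
ee_rot: [3.141, -0.001, 0.335]
force: [2.3, 2.0, 4.8]
width: 0.0003
```

Emit:
send_rows --motion '[{"offset":[0,0,-0.2],"turn":0},{"offset":[0,0,-0.2],"turn":0},{"offset":[0,0,-0.2],"turn":0}]'

```text
t: 12.25
eef_pos: [0.6149, -0.0052, 0.263]
ee_rot: [-3.142, 0.0, 0.335]
force: [2.5, 1.2, 4.5]
width: 0.0002
```

Emit:
send_rows --motion '[{"offset":[0,0,-0.2],"turn":0},{"offset":[0,0,-0.2],"turn":0},{"offset":[0,0,-0.2],"turn":0}]'

```text
t: 12.55
eef_pos: [0.6146, -0.0053, 0.2649]
ee_rot: [-3.141, 0.001, 0.335]
force: [1.7, -0.1, 2.6]
width: 0.0002
```

Emit:
send_rows --motion '[{"offset":[0,0,-0.2],"turn":0},{"offset":[0,0,-0.2],"turn":0},{"offset":[0,0,-0.2],"turn":0}]'

```text
t: 12.85
eef_pos: [0.6145, -0.0053, 0.2668]
ee_rot: [-3.141, 0.001, 0.335]
force: [-1.2, -0.5, 2.1]
width: 0.0002
```

Contact force lasts over about 6–7 mm of travel, so it was a full 6 mm stroke. Now I rise and retreat to clear the top camera's view.

Emit:
send_rows --motion '[{"offset":[0,0,-4],"turn":0},{"offset":[0,0,-8],"turn":0},{"offset":[0,0,-12],"turn":0},{"offset":[-5,2,-13],"turn":0},{"offset":[-10,4,-13],"turn":0},{"offset":[-15,6,-13],"turn":0},{"offset":[-20,8.5,-13],"turn":0},{"offset":[-24,10.5,-13],"turn":0}]'

```text
t: 13.65
eef_pos: [0.4299, -0.1748, 0.3969]
ee_rot: [-3.141, 0.0, 0.336]
force: [0.3, -1.4, 0.8]
width: 0.0004
```

Run:
```python
from h import *
move([])
f=grab_frame("top");g=grab_frame("scene");np.savez("top1.npz",**f)
cv2.imwrite("pics/crop1.png",cv2.resize(f["frame"][140:245,185:330],None,fx=5.5,fy=5.5,interpolation=cv2.INTER_CUBIC))
```

```text
t 13.65 tip [ 0.4298 -0.1747  0.2189] rot [-180.     0.    19.2] q [ 0.04  0.01 -0.44 -0.   -1.12  1.87] F [ 0.3 -1.4  0.8]
```

View pics/crop1.png

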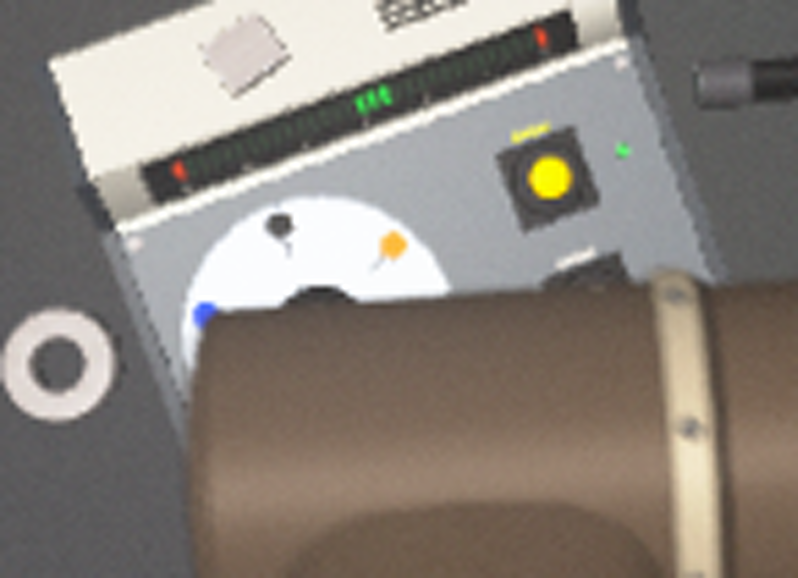

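The console, ring and block are where they were and the yellow button is up, but the forearm still hides the lever. I move further aside.

Emit:
send_rows --motion '[{"offset":[-4,3,0],"turn":0},{"offset":[-8,6,0],"turn":0},{"offset":[-12,9,0],"turn":0},{"offset":[-16,12,0],"turn":0},{"offset":[-19,16,0],"turn":0},{"offset":[-19,19,0],"turn":0},{"offset":[-19,19,0],"turn":0},{"offset":[-19,19,0],"turn":0}]'

```text
t: 14.55
eef_pos: [0.3148, -0.4163, 0.3962]
ee_rot: [-3.14, 0.001, 0.333]
force: [1.5, 0.5, 0.3]
width: 0.0006
```

Run:
```python
from h import *
move([])
f=grab_frame("top");np.savez("top1.npz",**f);o=np.load("top0.npz")["frame"]
a=[cv2.resize(x[140:245,185:330],(400,290),interpolation=cv2.INTER_CUBIC) for x in(f["frame"],o)]
cv2.imwrite("pics/crop2.png",np.vstack([np.hstack(a),np.hstack([cv2.resize(f["frame"],(400,300)),cv2.resize(o,(400,300))])]))
```

```text
t 14.55 tip [ 0.3145 -0.416   0.2182] rot [-1.799e+02  1.000e-01  1.910e+01] q [-0.55  0.11 -0.33 -0.   -1.13  2.45] F [1.5 0.5 0.3]
```

View pics/crop2.png

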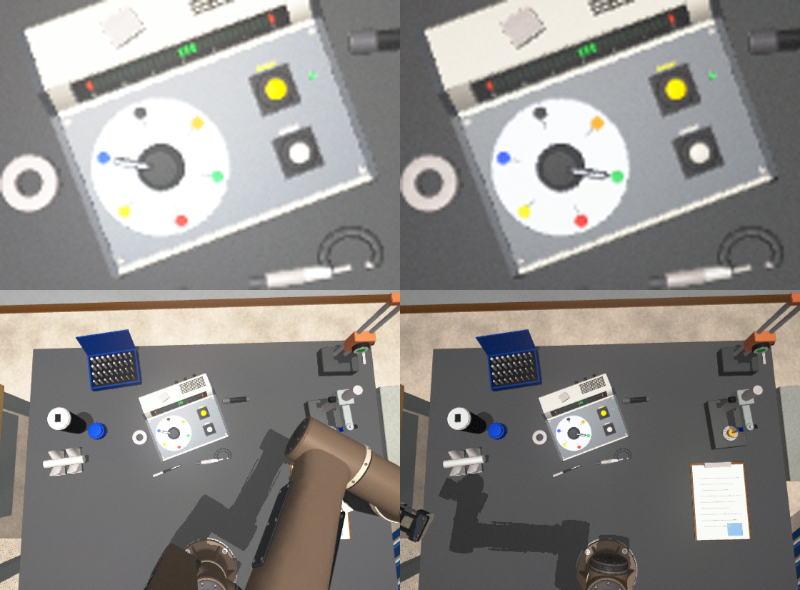

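In the picture the lever now points exactly at the blue dot (103,158). The console and everything else look the same as in the before view, and both buttons are up. I hand in.

```bash
python3 -c "
from station import *
print(job_done(), get_state()['t'])"
```

```text
the job is handed in; nothing more can be done
the job is handed in; nothing more can be done
```

The selector now points at the blue dot and the yellow button has been pressed right down and let up. I handed the job in at about 14.6 s.

- **Selector:** I pushed the lever clockwise with the shut fingertip through three clicks, green to red to yellow to blue. The push readings stayed around 6 N. The final top view shows the lever on the blue dot.
- **Yellow button:** I pressed it to its hard stop (22 N on the tool) and released it in steps. The travel was about 6–7 mm, which fits the 6 mm stroke. The fingertip is wider than the button, so it may also have touched the collar at the very bottom. The final view shows the button up again.
- **Everything else:** In the before and after top views the console, grey button, gauge block, ring, micrometer and scriber look unmoved. The robot was clear of the console and the tool force read about zero. The display looked the same before and after, so I could not confirm the zeroing from the reading itself.

I viewed 12 pictures, the most allowed, and none of the checks disagreed.

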